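Prop the overhanging mount board and press the medallion

ROBOT

A 6-joint arm with a two-finger parallel gripper is mounted at the origin on the work surface. World frame = base frame: x ahead of the robot, y to its left, z up, the work surface at z = 0. Lengths are in m, angles in rad, forces in N, time in s.
With the tool pointing down it reaches from about 0.3 to 0.875 m from the base axis. Payload 6.4 kg.
Tool frame: the origin (TCP) lies midway between the tips of the shut fingers; the grasp point (between the pads) lies 19 mm behind it; z points along the fingers, y is the line along which they close (so a half turn about z gives the same grasp; the last joint's range is limited). The gripper opens to 85 mm and grips with 20 to 120 N. Pads are 22 mm wide; open, the fingers measure 114 mm over their backs; the gripper's body (76 mm by 85 mm) begins 54 mm behind the grasp point. The pads swing forward as they close: fully open they stand 13 mm farther back than shut.
Start: joints at [-1.521, 0.181, 1.607, -0, 1.354, -0.206], TCP at [0.146, -0.556, 0.193] pointing down, gripper open.
Joint ranges: [-2.99, 2.99], [-0.89, 2.07], [0.3, 2.58], [-1.14, 4.28], [0, 2.63], [-3.12, 3.12]. Speed limits (rad/s): [2.57, 2.57, 3.01, 3.14, 3.14, 3.14].

INTERFACE

Orientations are given as [roll, pitch, yaw] about the fixed x, y, z axes, in that order (R = Rz(yaw) Ry(pitch) Rx(roll)).
In Python, from station import bot, get_image, camera_params gives the robot as it stands. The module is installed in compiled form; this text tells all that it offers.
- The arm moves only by the tool carry_out, never from a script. Its argument "deltas" is a list that holds one entry, the list of rows, each a list of 4 numbers: the shift along the world's x, y, z in mm, then the turn about the world's z in degrees. A call has 1 to 8 rows; each row shifts and turns the commanded pose from where the row before left it; what a row does not reach is not made up. A row lasts 1/8 s, in which the tool goes at most 62.5 mm and 10.7 degrees, less where a joint would pass 70% of its speed; a pose out of reach is approached as far as the arm can. A call is refused whole if a number of a shift passes 62.5 or a number of a turn 10.7, either way. A call with a gripper value outside its range is refused whole. "fingers" is the gripper command: -1 is fully open, 1 is shut, values between are in proportion, set as the call begins (left out, the last holds). The fingers move at their own pace and stop on an object; "squeeze" is the grip in N (left out, the last holds). Time passes only in rows, so rows that do not move let the fingers close. It gives the time, the measured TCP pose, the force, the opening and the grip force at its end, in the units of the state.
- bot.read_state(): the state, without advancing time (a new reading comes with each control period).
- get_image(name): name is "scene" or "top" or "wrist"; returns (picture, depth): 384x512x3 uint8, red, green, blue; 384x512 float32, m along the optical axis (not along the pixel's ray), 0 where there is no reading.
- camera_params(name): a dict with "fx", "fy", "cx", "cy" (pixels), "extrinsics" (4x4, takes a point from camera to world coordinates); the wrist camera has in their place "hand_eye" (4x4, takes a point from camera to tool coordinates, whose origin is the TCP and whose axes are the flange's). Camera axes: x right, y up, looking along -z (the intrinsics and any distortion apply to the point x, -y, -z); pixel columns grow to the right and rows downward; lengths in m; the calibration is good to about 2 mm. A picture is of the moment at which its call begins: read the wrist's pose just before it. camera_params takes no time and is no camera call.
- bot.finish_job(): hands the job in; it is judged then, once.
The state is a dict: "t": time; "joint_pos": joint angles; "qvel": joint speeds; "tau": joint torques, N m; "position": TCP position; "tool_rot": TCP orientation; "force": force on the tool from outside, world axes, zero at the start; "torque": the same for the moment, N m; "gripper_width": opening from 0.0 (shut) to 1.0 (fully open); "grasp_force": force on a finger pad.
Only numpy, scipy, OpenCV 4.12 (cv2) and the standard library are available. Lean on these libraries where they do the work, as an engineer would, in place of code of your own. Each camera call takes 0.05 s, during which the arm holds its last target. There are 200 camera calls.

TASK

The glued medallion in the round hoop is ready for pressing, but its end of the board hangs free. First raise the lab jack under it by turning its knob until the platform just touches the underside of the board, without lifting it. Then gently set all the knobbed steel weights on the table upright inside the hoop, packed close with one in the middle and the rest around it; do not shift the board or disturb the other things on the table.

Things in the scene. Friction and masses are not known exactly. Their poses are not given: they have to be found in the camera images.
- jack: screw lab jack, steel, fixed to the table: 110 x 110 mm base and platform on scissor links, drive knob on the side facing the robot. Origin: centre of the underside. Its -x axis points out along the knob's shaft, z up.
- jack_platform: the jack's platform, a 110 x 110 x 6 mm plate; its origin is the centre of its TOP face. It only goes up and down, at most 20 mm above and 16 mm below the height where jack_knob reads 0; in some starts it is 6 mm and in others 20 mm short of the board.
- jack_knob (a joint): turn of the drive knob, rad; it grows when the knob is turned clockwise as seen from the robot's side (looking along the jack's +x), and that RAISES the platform, 5 mm per full turn; the platform's top is 104 mm above the table at 0. The knob itself rises half as much as the platform. Range -20 to 25. Stiff enough (0.06 N m) to stay where it is left under load.
- knob_centre (a point): point on the knob's axis, level with the middle of the finger grip. The knob is a black disc 56 mm in diameter, 12 mm thick, its axis along the jack's x; its front face is 17 mm behind this point (towards the jack's +x), the front edge of the platform 50 mm behind, and that of the board about 75 mm behind.
- knob_handle (a point): middle of the black finger grip that stands out from the knob's face towards the robot: a sleeve 12 mm in diameter and 34 mm long, parallel to the knob's axis, 19 mm off it, free to revolve on its pin, so it can be held from above with the fingers pointing down and led round in full circles.
- board: loose plywood mount board, 320 x 260 x 14 mm, 0.9 kg, lying level on the riser. Origin: centre of its underside (118 mm above the table); x along its length away from the robot, z up. Its front 135 mm hang free over the jack; the front edge is 160 mm from the origin towards -x. Too much load on the overhang before it is propped tips it.
- hoop_centre (a point): centre of the round hoop's floor, on the board's top face. The wooden hoop is fixed to the board: inner diameter 114 mm, wall 9 mm, 12 mm high.
- riser: grey plinth, 185 x 240 x 118 mm, fixed, on which the board lies. Origin: centre of its underside.
- weight1: knobbed steel weight, 250 g more or less: body 34 mm in diameter and 34 mm tall, on top a thin neck (10 mm diameter) and a round knob 15 mm in diameter from 42 to 56 mm above the foot, the part to grip. Five to seven of the seven are there. Origin: centre of the underside, z up through the knob.
- weight2: knobbed steel weight, 250 g more or less: body 34 mm in diameter and 34 mm tall, on top a thin neck (10 mm diameter) and a round knob 15 mm in diameter from 42 to 56 mm above the foot, the part to grip. Five to seven of the seven are there. Origin: centre of the underside, z up through the knob.
- weight3: knobbed steel weight, 250 g more or less: body 34 mm in diameter and 34 mm tall, on top a thin neck (10 mm diameter) and a round knob 15 mm in diameter from 42 to 56 mm above the foot, the part to grip. Five to seven of the seven are there. Origin: centre of the underside, z up through the knob.
- weight4: knobbed steel weight, 250 g more or less: body 34 mm in diameter and 34 mm tall, on top a thin neck (10 mm diameter) and a round knob 15 mm in diameter from 42 to 56 mm above the foot, the part to grip. Five to seven of the seven are there. Origin: centre of the underside, z up through the knob.
- weight5: knobbed steel weight, 250 g more or less: body 34 mm in diameter and 34 mm tall, on top a thin neck (10 mm diameter) and a round knob 15 mm in diameter from 42 to 56 mm above the foot, the part to grip. Five to seven of the seven are there. Origin: centre of the underside, z up through the knob.
- weight6: knobbed steel weight, 250 g more or less: body 34 mm in diameter and 34 mm tall, on top a thin neck (10 mm diameter) and a round knob 15 mm in diameter from 42 to 56 mm above the foot, the part to grip. Five to seven of the seven are there. Origin: centre of the underside, z up through the knob.
- weight7: knobbed steel weight, 250 g more or less: body 34 mm in diameter and 34 mm tall, on top a thin neck (10 mm diameter) and a round knob 15 mm in diameter from 42 to 56 mm above the foot, the part to grip. Five to seven of the seven are there. Origin: centre of the underside, z up through the knob.
- spool1: grey-ended sewing-thread spool, 29 mm diameter, 56 mm tall, standing among the weights (bystander). Origin: centre of its underside.
- spool2: another such spool (bystander). Origin: centre of its underside.
- spool3: another such spool (bystander). Origin: centre of its underside.
- cone: cone of brown thread with a wide foot, 60 mm diameter at the foot, 90 mm tall (bystander). Origin: centre of its underside.
- pin_dish: blue dish with pins, 100 mm across, 22 mm tall (bystander). Origin: centre of its underside.
- pin_block: white foam block with pins, 50 x 35 x 26 mm (bystander). Origin: centre of its underside.
- scissors: embroidery scissors lying flat, 160 mm long (bystander). Origin: centre of its underside.
Things that resemble listed ones, but are neither listed nor needed, are in the scene too. What is shaped like the jack but brown or pink is not meant.

How it is judged:
On the way:
1. the jack is raised until its platform touches the underside of the board, the board not lifted (tilted less than 0.015 rad, some 4 mm at the jack), while no weight is on the hoop yet (contact force between jack_platform and board above 0.3 N and angle between board's own z axis and vertical below 0.015 rad and horizontal distance between each of weight1, weight2, weight3, weight4, weight5, weight6, weight7 and hoop_centre above 0.075 m), for 0.3 s.
At the end, for the whole second after the job is handed in: Platform presses on the board (over 0.3 N), board level (tilt under 0.015 rad); every weight stands at rest on the hoop's floor (axis within 43 mm of its centre, foot within 4 mm of the floor, tilt under 0.06 rad), one of them within 12 mm of the centre (contact force between jack_platform and board above 0.3 N and angle between board's own z axis and vertical below 0.015 rad and horizontal distance between each of weight1, weight2, weight3, weight4, weight5, weight6, weight7 and hoop_centre below 0.043 m and z of weight1 in the frame of board between 0.01 and 0.018 m and angle between each of weight1, weight2, weight3, weight4, weight5, weight6, weight7's own z axis and vertical below 0.06 rad and linear speed of each of weight1, weight2, weight3, weight4, weight5, weight6, weight7 below 0.02 m/s and z of weight2 in the frame of board between 0.01 and 0.018 m and z of weight3 in the frame of board between 0.01 and 0.018 m and z of weight4 in the frame of board between 0.01 and 0.018 m and z of weight5 in the frame of board between 0.01 and 0.018 m and z of weight6 in the frame of board between 0.01 and 0.018 m and z of weight7 in the frame of board between 0.01 and 0.018 m and horizontal distance between any of weight1, weight2, weight3, weight4, weight5, weight6, weight7 and hoop_centre below 0.012 m); the robot touches nothing.
It fails at once if a bystander is moved by more than 40 mm (distance of any of spool1, spool2, spool3, cone, pin_dish, pin_block, scissors from where it was at the start of the episode above 0.04 m).
It fails at once if the board is shifted or tipped by more than 15 mm (distance of any of hoop_centre, board from where it was at the start of the episode above 0.015 m).
It fails at once if a weight is dropped into the hoop from more than about 20 mm (out of the fingers, it falls faster than 0.6 m/s within 45 mm of the floor) ((horizontal distance between weight1 and hoop_centre below 0.05 m and z of weight1 in the frame of board between 0.019 and 0.059 m and linear speed of weight1 above 0.6 m/s and contact force between the fingers and weight1 below 0.1 N) or (horizontal distance between weight2 and hoop_centre below 0.05 m and z of weight2 in the frame of board between 0.019 and 0.059 m and linear speed of weight2 above 0.6 m/s and contact force between the fingers and weight2 below 0.1 N) or (horizontal distance between weight3 and hoop_centre below 0.05 m and z of weight3 in the frame of board between 0.019 and 0.059 m and linear speed of weight3 above 0.6 m/s and contact force between the fingers and weight3 below 0.1 N) or (horizontal distance between weight4 and hoop_centre below 0.05 m and z of weight4 in the frame of board between 0.019 and 0.059 m and linear speed of weight4 above 0.6 m/s and contact force between the fingers and weight4 below 0.1 N) or (horizontal distance between weight5 and hoop_centre below 0.05 m and z of weight5 in the frame of board between 0.019 and 0.059 m and linear speed of weight5 above 0.6 m/s and contact force between the fingers and weight5 below 0.1 N) or (horizontal distance between weight6 and hoop_centre below 0.05 m and z of weight6 in the frame of board between 0.019 and 0.059 m and linear speed of weight6 above 0.6 m/s and contact force between the fingers and weight6 below 0.1 N) or (horizontal distance between weight7 and hoop_centre below 0.05 m and z of weight7 in the frame of board between 0.019 and 0.059 m and linear speed of weight7 above 0.6 m/s and contact force between the fingers and weight7 below 0.1 N)).
Of weight1, weight2, weight3, weight4, weight5, weight6, weight7 only 5 to 7 are there at a start; the rules pass over those that are not, and their reading is None.
At some moment in a run one of weight1, weight2, weight3, weight4, weight5, weight6, weight7 may be knocked a few centimetres aside while the robot is not near it.
It also fails if it takes over 210 s, if anything falls off the work surface, if the arm or the gripper's body presses on something with over 40 N, if the wrist force passes 120 N, or if a joint passes its speed limit or range.

## Working session

There is one attempt and no reset: what is moved stays moved. The work goes in short steps, Python scripts to look and compute and a tool call to move; the robot and the scene stay as the last step left them, time stands still between calls to the robot, and variables do not carry over. Pictures are saved under pics/ and viewed, at most 14 in all, crops included, and the job is handed in when it is done.

Besides the shell and the picture viewer there is one more tool, called after "Emit:" as name([rows], argument=value, ...), one row to a line, values as JSON. carry_out: Moves the arm, as the interface text tells. Its arguments: {"type":"object","properties":{"deltas":{"type":"array","items":{"type":"array","items":{"type":"array","items":{"type":"number"}}}},"fingers":{"type":"number"},"squeeze":{"type":"number"}},"required":["deltas"]}

```bash
mkdir -p pics; cat > h.py <<'E'
import numpy as np, cv2
from station import bot, get_image, camera_params
from scipy.spatial.transform import Rotation as R
def cam(n):
    c=camera_params(n)
    if n=='wrist':
        s=bot.read_state(); T=np.eye(4); T[:3,3]=s['position']
        r=np.array(s['tool_rot']); T[:3,:3]=r if r.shape==(3,3) else R.from_euler('xyz',r).as_matrix()
        E=T@np.array(c['hand_eye'])
    else: E=np.array(c['extrinsics'])
    return c,E
def snap(n,f=None):
    c,E=cam(n); im,d=get_image(n)
    if f: cv2.imwrite('pics/'+f,im[:,:,::-1])
    return im,d,c,E
def pts(d,c,E):
    v,u=np.mgrid[:d.shape[0],:d.shape[1]]
    P=np.stack([(u-c['cx'])/c['fx']*d,-(v-c['cy'])/c['fy']*d,-d],-1)
    return P@E[:3,:3].T+E[:3,3]
def ray(u,v,z,c,E):
    r=E[:3,:3]@np.array([(u-c['cx'])/c['fx'],-(v-c['cy'])/c['fy'],-1]); o=E[:3,3]
    return o+r*(z-o[2])/r[2]
def pix(p,c,E):
    q=E[:3,:3].T@(np.array(p)-E[:3,3]); return c['cx']-c['fx']*q[0]/q[2], c['cy']+c['fy']*q[1]/q[2]
E
python3 - <<'E'
from h import *
print(bot.read_state())
for n in ['scene','top']:
    im,d,c,E=snap(n,n+'0.png'); print(n,c.keys(),c['fx'],c['cx'],c['cy'],E.round(3).tolist(),{k:c[k] for k in c if k not in('extrinsics','fx','fy','cx','cy')})
    np.savez(n+'0.npz',im=im,d=d)
print(camera_params('wrist'))
E
```

```text
{'t': 0.0, 'joint_pos': array([-1.52127086e+00,  1.81533682e-01,  1.60803832e+00,  1.54981660e-05,
        1.35379139e+00, -2.06284016e-01]), 'qvel': array([-0.00029991,  0.00044316, -0.00035495, -0.00072919,  0.00088039,
        0.00112959]), 'tau': array([ 7.64285560e-04, -4.44869864e+01, -3.51337945e+01, -1.95615544e-04,
        9.17528349e-03,  3.16505776e-06]), 'position': array([ 0.14549079, -0.55563831,  0.1922737 ]), 'tool_rot': array([-3.13986255e+00, -3.77498658e-04,  2.55805804e-01]), 'force': array([ 0.23291611,  0.37406917, -0.66992126]), 'torque': array([ 0.00020227,  0.01713446, -0.00896146]), 'grasp_force': 0.0, 'gripper_width': 1.000407332637997}
scene dict_keys(['fx', 'fy', 'cx', 'cy', 'extrinsics']) 488.63909066245657 254.6377760668039 188.49204666555573 [[-0.139, -0.66, 0.738, 1.581], [0.99, -0.096, 0.1, 0.17], [0.005, 0.745, 0.667, 1.05], [0.0, 0.0, 0.0, 1.0]] {}
top dict_keys(['fx', 'fy', 'cx', 'cy', 'extrinsics']) 352.34888563039164 248.76713389508993 189.5367345855339 [[0.014, 0.998, -0.069, 0.444], [-1.0, 0.013, -0.017, 0.029], [-0.016, 0.069, 0.997, 1.113], [0.0, 0.0, 0.0, 1.0]] {}
{'fx': 266.71834560815853, 'fy': 266.71834560815853, 'cx': 250.83432592097174, 'cy': 191.9679574843374, 'hand_eye': array([[ 2.68064672e-04,  9.64165081e-01,  2.65302891e-01,
         6.51241517e-02],
       [ 9.99999964e-01, -2.53408620e-04, -8.94710202e-05,
        -7.55427942e-04],
       [-1.90347940e-05,  2.65302906e-01, -9.64165114e-01,
        -1.80690775e-01],
       [ 0.00000000e+00,  0.00000000e+00,  0.00000000e+00,
         1.00000000e+00]])}
```

View pics/scene0.png

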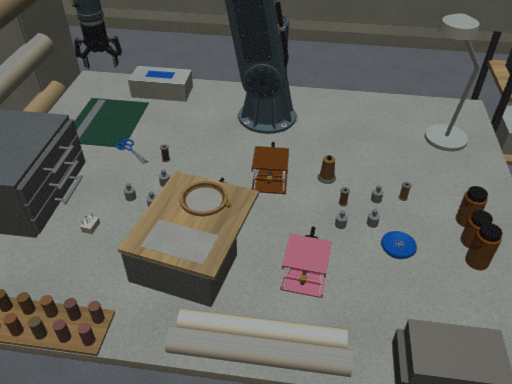

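View pics/top0.png

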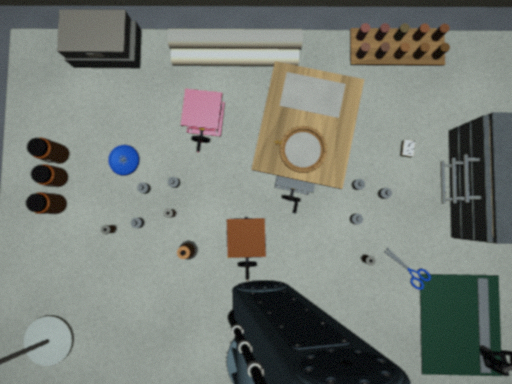

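The top view shows six knobbed weights at (144,188), (174,182), (138,222), (358,184), (384,193) and (356,218). The spools are at (109,229), (169,212) and (368,259). There are three jack shapes: pink at (202,112), brown at (246,240), and a steel one under the board with its knob at about (293,200). The steel one fits because it is grey and sits under the board's free end. I'll confirm it in an enlarged crop.

```bash
cat > m.py <<'E'
from h import *
import sys
def weights(im,d,c,E,zlo=.028,zhi=.075,verbose=1):
    P=pts(d,c,E); m=((P[...,2]>zlo)&(P[...,2]<zhi)&(d>0)&(P[...,0]>.2)&(P[...,0]<.95)).astype(np.uint8)
    n,l,s,ce=cv2.connectedComponentsWithStats(m); out=[]
    for i in range(1,n):
        if 20<s[i,4]<4000:
            Q=P[l==i]; q=Q[Q[:,2]>Q[:,2].max()-.012]
            out.append((ce[i].round(),s[i,4],Q.mean(0).round(3),Q[:,2].max().round(3),q.mean(0).round(4),im[l==i].mean(0).round()))
    return out
E
python3 - <<'E'
from m import *
z=np.load('top0.npz'); im,d=z['im'],z['d']; c,E=cam('top')
for o in weights(im,d,c,E): print(*o)
P=pts(d,c,E)
m=((P[...,2]>.12)&(P[...,2]<.145)).astype(np.uint8); m[:, :240]=0; m[:,370:]=0;m[195:]=0
k,_=cv2.findContours(m,cv2.RETR_EXTERNAL,cv2.CHAIN_APPROX_NONE); k=max(k,key=cv2.contourArea); r=cv2.minAreaRect(k); print(r)
for b in cv2.boxPoints(r): print('board corner',b,ray(*b,.132,c,E).round(4))
h=((P[...,2]>.138)&(P[...,2]<.15)).astype(np.uint8); h[:, :270]=0; h[:,335:]=0;h[185:]=0;h[:115]=0
ys,xs=np.nonzero(h); e=cv2.minEnclosingCircle(np.c_[xs,ys].astype(np.float32)); print(e,ray(*e[0],.144,c,E))
for v in range(176,214,3): print(v,[(int(u),P[v,u].round(3).tolist()) for u in range(284,304,4)])
big=cv2.resize(im[110:230,235:405],None,fx=4,fy=4,interpolation=cv2.INTER_CUBIC); cv2.imwrite('pics/crop1.png',big[:,:,::-1])
E
```

```text
[105.  59.] 649 [0.919 0.502 0.053] 0.075 [0.9208 0.5107 0.0687] [46. 47. 45.]
[363.  53.] 52 [ 0.946 -0.299  0.051] 0.07 [ 0.9466 -0.2993  0.0652] [49. 36. 29.]
[382.  53.] 52 [ 0.946 -0.359  0.052] 0.071 [ 0.9471 -0.3596  0.0651] [47. 36. 29.]
[401.  53.] 52 [ 0.946 -0.418  0.051] 0.071 [ 0.9466 -0.4174  0.0651] [51. 37. 24.]
[441.  53.] 55 [ 0.946 -0.537  0.051] 0.072 [ 0.947  -0.5388  0.0663] [42. 33. 21.]
[233.  58.] 1713 [0.93  0.102 0.046] 0.057 [0.936  0.0978 0.0499] [174. 178. 168.]
[421.  53.] 50 [ 0.946 -0.477  0.051] 0.069 [ 0.9469 -0.4785  0.0634] [44. 32. 20.]
[201. 129.] 89 [0.7   0.196 0.054] 0.075 [0.6747 0.1888 0.0746] [138.  94. 100.]
[454. 143.] 283 [ 0.666 -0.571  0.053] 0.075 [ 0.6632 -0.5717  0.0681] [35. 38. 36.]
[200. 142.] 116 [0.66  0.197 0.066] 0.075 [0.6578 0.199  0.0708] [50. 51. 49.]
[ 57. 154.] 192 [0.62  0.636 0.053] 0.075 [0.6203 0.6361 0.0696] [44. 34. 25.]
[410. 145.] 21 [ 0.662 -0.447  0.031] 0.046 [ 0.6658 -0.4424  0.0438] [177. 184. 186.]
[443. 182.] 217 [ 0.549 -0.538  0.05 ] 0.057 [ 0.5488 -0.5373  0.05  ] [110. 118. 116.]
[ 56. 177.] 186 [0.5
[... 3261 characters left out ...]
074]), (296, [0.487, -0.093, 0.073]), (300, [0.49, -0.114, 0.0])]
203 [(284, [0.48, -0.064, 0.003]), (288, [0.48, -0.077, 0.0]), (292, [0.48, -0.09, -0.003]), (296, [0.478, -0.094, 0.066]), (300, [0.481, -0.114, 0.001])]
206 [(284, [0.471, -0.064, 0.002]), (288, [0.471, -0.077, 0.0]), (292, [0.471, -0.089, -0.001]), (296, [0.469, -0.094, 0.067]), (300, [0.471, -0.114, -0.0])]
209 [(284, [0.461, -0.064, 0.002]), (288, [0.461, -0.077, -0.003]), (292, [0.461, -0.089, 0.001]), (296, [0.461, -0.095, 0.062]), (300, [0.462, -0.114, 0.001])]
212 [(284, [0.452, -0.064, -0.001]), (288, [0.452, -0.077, 0.001]), (292, [0.452, -0.083, 0.062]), (296, [0.452, -0.102, 0.001]), (300, [0.452, -0.114, 0.004])]
```

View pics/crop1.png

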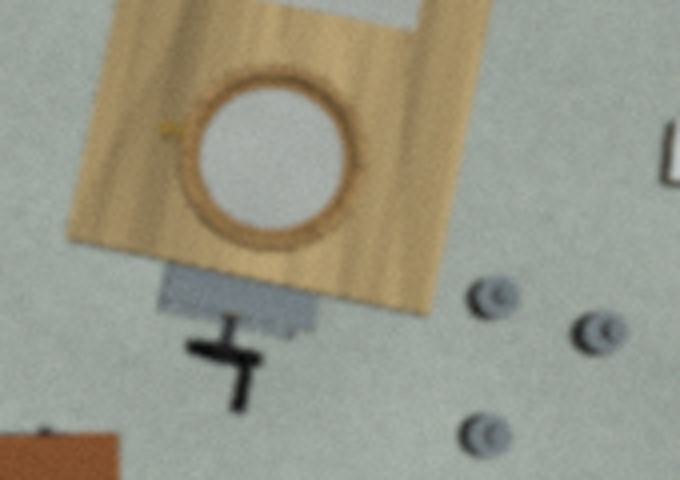

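The crop confirms it: the steel jack's grey platform is under the board's front edge, with the black knob at crop (225,352) and the grip at (240,390). Next I'll look at it with the wrist camera.

Emit:
carry_out([
  [[20,30,12,-2],[30,45,12,-3],[35,50,12,-3],[36,54,12,-3],[36,54,12,-3],[36,54,0,-3],[36,54,0,-3],[36,54,0,-3]],
])

```text
t: 1.1
position: [0.4034, -0.1711, 0.2519]
tool_rot: [3.141, -0.0, -0.148]
force: [1.3, -0.2, 0.2]
gripper_width: 0.999
grasp_force: 0.0
```

Emit:
carry_out([
  [[30,45,0,-2],[14,22,0,-1],[3,3,0,0],[0,0,0,0],[0,0,0,0]],
])

```text
t: 1.72
position: [0.4492, -0.1039, 0.2518]
tool_rot: [3.141, 0.0, -0.199]
force: [-0.7, 0.0, 0.1]
gripper_width: 1.0
grasp_force: 0.0
```

```bash
python3 - <<'E'
from h import *
print(bot.read_state())
im,d,c,E=snap('wrist','w1.png'); np.savez('w1.npz',im=im,d=d,E=E)
P=pts(d,c,E)
for v in range(20,384,40): print(v,[P[v,u].round(3).tolist() for u in range(150,400,40)])
E
```

```text
{'t': 1.725, 'joint_pos': array([-4.85489661e-01, -1.29791948e-01,  1.80599837e+00, -3.16513362e-04,
        1.46570345e+00,  1.28465753e+00]), 'qvel': array([-0.00461104, -0.00263755, -0.00037221,  0.00092037, -0.00067083,
        0.00345236]), 'tau': array([ 3.81433954e-01, -2.97724271e+01, -3.65126252e+01,  1.93669531e-02,
        4.11047964e-03, -7.76851288e-03]), 'position': array([ 0.44922177, -0.10394963,  0.25175572]), 'tool_rot': array([ 3.14138023e+00,  3.93165427e-04, -1.99317654e-01]), 'force': array([-0.65425335,  0.02651631,  0.0590921 ]), 'torque': array([-0.00115452,  0.00567164,  0.04232224]), 'grasp_force': 0.0, 'gripper_width': 1.0000394356660804}
20 [[0.621, -0.041, 0.143], [0.617, -0.077, 0.132], [0.609, -0.115, 0.133], [0.598, -0.153, 0.145], [0.594, -0.193, 0.131], [0.618, -0.283, 0.0], [0.607, -0.34, -0.002]]
60 [[0.591, -0.027, 0.131], [0.579, -0.069, 0.145], [0.574, -0.108, 0.133], [0.566, -0.148, 0.132], [0.558, -0.188, 0.132], [0.566, -0.277, 0.0], [0.554, -0.335, 0.0]]
100 [[0.57, 0.029, 0.0], [0.547, -0.052, 0.106], [0.538, -0.098, 0.106], [0.534, -0.151
[... 554 characters left out ...]
, [0.318, -0.302, 0.038]]
260 [[0.465, -0.064, 0.332], [0.345, 0.003, 0.102], [0.279, -0.032, 0.001], [0.263, -0.102, -0.002], [0.25, -0.173, 0.0], [0.447, -0.147, 0.33], [0.221, -0.315, -0.0]]
300 [[0.47, -0.079, 0.368], [0.211, 0.061, -0.0], [0.196, -0.013, -0.0], [0.181, -0.087, -0.001], [0.166, -0.161, 0.0], [0.459, -0.135, 0.368], [0.456, -0.146, 0.367]]
340 [[0.469, -0.084, 0.382], [0.469, -0.094, 0.384], [0.459, -0.1, 0.375], [0.457, -0.111, 0.375], [0.464, -0.12, 0.384], [0.46, -0.13, 0.382], [0.444, -0.145, 0.369]]
380 [[0.47, -0.089, 0.393], [0.469, -0.096, 0.393], [0.459, -0.101, 0.387], [0.457, -0.11, 0.387], [0.464, -0.118, 0.394], [0.513, -0.117, 0.432], [0.453, -0.136, 0.387]]
```

View pics/w1.png

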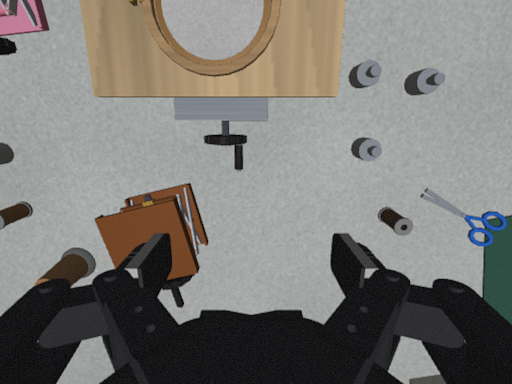

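The wrist view shows the platform edge at (175–268,121), the knob disc at (225,139) and the grip at (239,157). The hoop is at (215,10). Now I'll measure them.

```bash
python3 - <<'E'
from h import *
z=np.load('w1.npz'); im,d,E=z['im'],z['d'],z['E']; c=camera_params('wrist'); P=pts(d,c,E); Z=P[...,2]
q=Z[101:118,182:262]; print('platform z',np.median(q),q.mean(),q.std()); q=Z[60:90,110:330];print('board z',np.median(q))
print('table',np.median(Z[150:200,280:340]))
def fit(m): 
    L=cv2.fitLine(m.astype(np.float32),cv2.DIST_HUBER,0,.001,.001).ravel(); return L
# platform front edge (lowest platform pixel per column), board front edge
def edge(cols,lo,hi,r):
    o=[]
    for u in cols:
        v=[v for v in range(*r) if lo<Z[v,u]<hi]
        if v: o.append(ray(u,max(v)+.5,(lo+hi)/2,c,E)[:2])
    return np.array(o)
pe=edge(range(180,264,2),.09,.118,(95,130)); be=edge(range(100,336,3),.125,.137,(80,110))
for n,e in (('plat',pe),('board',be)):
    L=fit(e); print(n,L,np.degrees(np.arctan2(L[1],L[0])),len(e))
# board side edges -> skip. black knob parts
hsv=im.max(-1)<70
m=hsv&(Z>.03)&(Z<.1); m[:118]=0; m[180:]=0; m[:,:190]=0; m[:,260:]=0
for v in range(118,176,3):
    us=np.nonzero(m[v])[0]
    if len(us): print(v,us.min(),us.max(),P[v,us].mean(0).round(4),P[v,us][:,2].max().round(4), P[v,us.min()].round(3),P[v,us.max()].round(3))
E
```

```text
platform z 0.10473454783178493 0.10522245081266306 0.012579331863619335
board z 0.13193111336806917
table -0.0001243932337128273
plat [ 0.19773832  0.9802548   0.5204943  -0.07371648] 78.59526 42
board [ 0.19769157  0.98026425  0.54309213 -0.08702042] 78.59799 79
121 223 228 [ 0.5165 -0.0826  0.0565] 0.0583 [ 0.517 -0.079  0.056] [ 0.516 -0.086  0.055]
124 223 228 [ 0.5125 -0.0823  0.0555] 0.0566 [ 0.513 -0.078  0.057] [ 0.512 -0.085  0.055]
127 223 228 [ 0.5086 -0.0815  0.0556] 0.0567 [ 0.509 -0.078  0.057] [ 0.508 -0.084  0.054]
130 223 228 [ 0.5047 -0.0806  0.0561] 0.0574 [ 0.506 -0.077  0.057] [ 0.504 -0.083  0.054]
133 227 228 [ 0.5004 -0.0817  0.0562] 0.0567 [ 0.5   -0.081  0.056] [ 0.5   -0.082  0.057]
136 205 246 [ 0.4978 -0.08    0.0744] 0.0818 [ 0.503 -0.051  0.06 ] [ 0.491 -0.106  0.047]
139 205 245 [ 0.4941 -0.0787  0.0751] 0.0823 [ 0.499 -0.05   0.061] [ 0.488 -0.104  0.062]
142 205 245 [ 0.4903 -0.0778  0.075 ] 0.0819 [ 0.495 -0.049  0.061] [ 0.484 -0.103  0.061]
145 235 241 [ 0.4821 -0.093   0.0634] 0.064 [ 0.483 -0.089  0.063] [ 0.481 -0.097  0.063]
148 235 241 [ 0.4781 -0.0921  0.0634] 0.0645 [ 0.479 -0.088  0.063] [ 0.477 -0.096  0.061]
151 235 241 [ 0.4741 -0.0912  0.063 ] 0.064 [ 0.475 -0.087  0.062] [ 0.473 -0.095  0.062]
154 235 241 [ 0.4701 -0.0904  0.0635] 0.0643 [ 0.471 -0.086  0.064] [ 0.469 -0.094  0.062]
157 235 242 [ 0.4658 -0.0902  0.0629] 0.0657 [ 0.467 -0.085  0.062] [ 0.464 -0.095  0.059]
160 235 242 [ 0.4618 -0.0893  0.063 ] 0.0653 [ 0.463 -0.084  0.062] [ 0.46  -0.094  0.061]
163 235 242 [ 0.4577 -0.0884  0.0634] 0.0651 [ 0.459 -0.084  0.063] [ 0.456 -0.093  0.06 ]
166 235 242 [ 0.4535 -0.0875  0.063 ] 0.0646 [ 0.454 -0.083  0.063] [ 0.452 -0.092  0.061]
169 238 240 [ 0.4488 -0.0871  0.0604] 0.0608 [ 0.449 -0.086  0.06 ] [ 0.448 -0.088  0.06 ]
```

Emit:
carry_out([
  [[4,4,-20,0],[5,5,-40,0],[5,5,-45,0],[0,0,-45,0],[0,0,-30,0],[0,0,-20,0],[0,0,-10,0],[0,0,0,0]],
], fingers=0)

```text
t: 2.78
position: [0.4633, -0.0894, 0.0417]
tool_rot: [-3.141, 0.001, -0.199]
force: [0.2, 0.4, 0.8]
gripper_width: 0.499
grasp_force: 0.0
```

Emit:
carry_out([
  [[0,0,0,0],[0,0,0,0],[0,0,0,0],[0,0,0,0],[0,0,0,0]],
], fingers=1, squeeze=30)

```text
t: 3.4
position: [0.4637, -0.089, 0.042]
tool_rot: [-3.142, -0.0, -0.198]
force: [0.1, 0.1, -0.5]
gripper_width: -0.002
grasp_force: 0.0
```

```bash
python3 - <<'E'
from h import *
s=bot.read_state(); print(s['position'],s['tool_rot'],s['gripper_width'],s['force'])
im,d,c,E=snap('wrist','w2.png')
# turn rows: start angle phi (clockwise from up); offset lateral=-19 sin? 
u=np.array([.9803,-.1977]); l=np.array([.1977,.9803])
ph0=np.degrees(np.arctan2(18.2,5.0)); N=48
ph=np.radians(ph0+22.5*np.arange(N+1)); lat=-19*np.sin(ph); z=19*np.cos(ph)+2.5*22.5/360*np.arange(N+1)
D=np.c_[np.diff(lat)[:,None]*l,np.diff(z)]
for i in range(0,16,8): print(D[i:i+8].round(1).tolist())
E
```

```text
[ 0.46372259 -0.08897153  0.04198042] [-3.14158483e+00 -9.57186099e-05 -1.97960293e-01] -0.0017371146423158328 [ 0.14711186  0.14392565 -0.49490431]
[[-0.1, -0.5, -7.2], [0.5, 2.3, -6.9], [1.0, 4.8, -5.4], [1.3, 6.5, -3.2], [1.5, 7.2, -0.4], [1.4, 6.9, 2.5], [1.1, 5.5, 5.0], [0.7, 3.3, 6.8]]
[[0.1, 0.5, 7.6], [-0.5, -2.3, 7.2], [-1.0, -4.8, 5.8], [-1.3, -6.5, 3.5], [-1.5, -7.2, 0.7], [-1.4, -6.9, -2.2], [-1.1, -5.5, -4.7], [-0.7, -3.3, -6.5]]
```

View pics/w2.png

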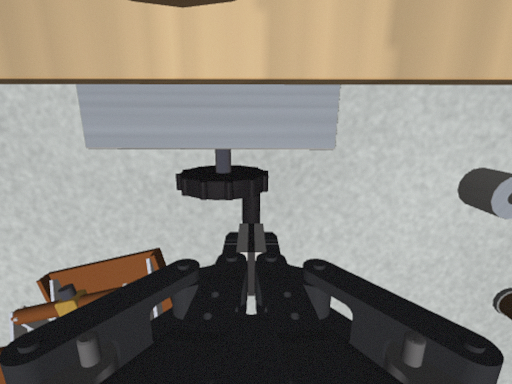

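The fingers shut on nothing. The grip shows at (251,205), just ahead of the pads at (251,238). I'll measure where it is.

```bash
python3 - <<'E'
from h import *
im,d,c,E=snap('wrist'); P=pts(d,c,E)
for v in list(range(168,262,6)): print(v,[P[v,u].round(4).tolist() for u in (237,246,250,256)])
print(pix([.4637,-.089,.042],c,E),pix([.4637,-.089,.061],c,E))
q=P[95:145,95:325,2]; print('plat',np.median(q),q.std())
for v in (180,190): 
  us=[u for u in range(170,275) if .03<P[v,u,2]<.1]; print(v,us[0],us[-1],P[v,us[0]],P[v,us[-1]],P[v,us,2].max())
im,d,c,E=snap('scene'); print(pix([.4637,-.089,.06],c,E))
cv2.imwrite('pics/s2.png',cv2.resize(im[130:230,180:280],None,fx=6,fy=6,interpolation=cv2.INTER_CUBIC)[:,:,::-1])
E
```

```text
168 [[0.4972, -0.0862, 0.0421], [0.496, -0.0923, 0.0419], [0.4955, -0.0949, 0.0419], [0.4948, -0.099, 0.0425]]
174 [[0.4972, -0.0873, 0.0635], [0.4961, -0.0926, 0.0631], [0.4954, -0.095, 0.0623], [0.4947, -0.0986, 0.0625]]
180 [[0.4967, -0.0879, 0.0781], [0.4951, -0.0927, 0.0756], [0.4944, -0.0948, 0.0744], [0.493, -0.0981, 0.0711]]
186 [[0.4934, -0.0872, 0.0786], [0.492, -0.092, 0.0767], [0.4913, -0.0942, 0.0759], [0.4894, -0.0974, 0.0709]]
192 [[0.4899, -0.0865, 0.0782], [0.4882, -0.0912, 0.0753], [0.4878, -0.0935, 0.0755], [0.4855, -0.0967, 0.0698]]
198 [[0.486, -0.0856, 0.0765], [0.4814, -0.0897, 0.0642], [0.4807, -0.092, 0.0635], [0.48, -0.0957, 0.0635]]
204 [[0.4589, -0.0758, -0.0004], [0.4774, -0.0888, 0.0636], [0.4771, -0.0913, 0.0643], [0.4758, -0.0949, 0.0624]]
210 [[0.4534, -0.0747, -0.0003], [0.4736, -0.088, 0.0638], [0.4731, -0.0905, 0.0638], [0.4721, -0.0942, 0.0629]]
216 [[0.4482, -0.0736, 0.0004], [0.4699, -0.0873, 0.0644], [0.4692, -0.0897, 0.0639], [0.4679, -0.0934, 0.0625]]
222 [[0.4421, -0.0722, -0.0011], [0.4657, -0.0864, 0.0639], [0.4655, -0.089, 0.0646], [0.464
[... 447 characters left out ...]
72, -0.0932, 0.112]]
252 [[0.4745, -0.0853, 0.1193], [0.4731, -0.0889, 0.1181], [0.4727, -0.0906, 0.1179], [0.4716, -0.093, 0.1167]]
258 [[0.4747, -0.0856, 0.1249], [0.4697, -0.0882, 0.117], [0.4693, -0.0899, 0.1169], [0.4732, -0.0932, 0.1249]]
(np.float64(250.6067588999577), np.float64(212.50868777996428)) (np.float64(250.59361587677182), np.float64(222.4459653139322))
plat 0.10488846867050258 0.0067881697724959745
180 176 267 [ 0.50019886 -0.04861649  0.05940248] [ 0.48972229 -0.10451022  0.06250099] 0.08000899907305092
190 181 267 [ 0.49596249 -0.0540143   0.07211627] [ 0.48327208 -0.10336711  0.06181936] 0.08250858801882224
(np.float64(220.10905228361167), np.float64(180.63828003431664))
```

View pics/s2.png

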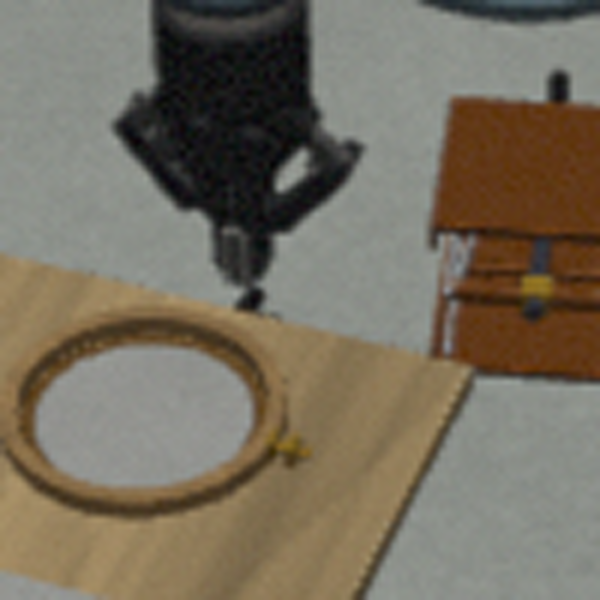

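```bash
python3 - <<'E'
from h import *
z=np.load('w1.npz'); im,d,E=z['im'],z['d'],z['E']; c=camera_params('wrist'); P=pts(d,c,E)
m=(P[...,2]>.15)&(d>0); m[:200]=0
Q=P[m]; print('min z gripper (TCP .2518):',np.percentile(Q[:,2],[0,.5,1,2,5]))
im,d,c,E=snap('wrist'); P=pts(d,c,E); m=(P[...,2]>.068)&(d>0)&(d<.2); m[:215]=0; print('shut (TCP .042)',np.percentile(P[m][:,2],[0,.5,1,2,5,10]))
im,d,c,E=snap('top'); P=pts(d,c,E); 
for z in (.042,.09): print(pix([.4637,-.089,z],c,E))
E
```

```text
min z gripper (TCP .2518): [0.30212411 0.30784743 0.31091171 0.31573902 0.32767255]
shut (TCP .042) [0.08325083 0.09205178 0.09784488 0.1065114  0.1264157  0.13453559]
(np.float64(293.38314695486713), np.float64(208.06413649936462))
(np.float64(295.2112961050809), np.float64(207.78987524172962))
```

The finger tips really sit about 39 mm above the reported TCP: the wrist depth and the scene view both show them above the grip. I'll open, go down by that much and recheck.

Emit:
carry_out([
  [[-2,0,0,0],[0,0,0,0],[0,0,0,0],[0,-1,-8,0],[0,0,-10,0],[0,0,-10,0],[0,0,-7,0],[0,0,-3,0]],
], fingers=0)

```text
t: 4.65
position: [0.4613, -0.0898, 0.0031]
tool_rot: [-3.141, 0.001, -0.198]
force: [0.2, -0.2, -0.2]
gripper_width: 0.502
grasp_force: 0.0
```

Emit:
carry_out([
  [[0,0,0,0],[0,0,0,0],[0,0,0,0],[0,0,0,0],[0,0,0,0]],
], fingers=1, squeeze=30)

```text
t: 5.28
position: [0.4621, -0.089, 0.0041]
tool_rot: [-3.14, -0.001, -0.198]
force: [3.1, 4.2, -0.6]
gripper_width: 0.128
grasp_force: 29.2
```

```bash
python3 - <<'E'
from h import *
s=bot.read_state(); print(s['position'],s['tool_rot'],s['gripper_width'],s['force'],s['grasp_force'])
im,d,c,E=snap('wrist','w3.png'); P=pts(d,c,E)
for v in range(190,262,6): print(v,[P[v,u].round(4).tolist() for u in (240,246,250,256)])
E
```

```text
[ 0.4620818  -0.08900697  0.00409818] [-3.13995213e+00 -6.58873618e-04 -1.98404852e-01] 0.12808087019884296 [ 3.10143368  4.19668923 -0.55070745] 29.155798852443695
190 [[0.4964, -0.0912, 0.0693], [0.4957, -0.0938, 0.0685], [0.4952, -0.0956, 0.0683], [0.4947, -0.0982, 0.0681]]
196 [[0.4954, -0.0913, 0.0755], [0.4947, -0.0937, 0.0749], [0.4944, -0.0954, 0.0749], [0.4936, -0.0979, 0.074]]
202 [[0.4928, -0.0907, 0.0757], [0.492, -0.0932, 0.0746], [0.4917, -0.0949, 0.0748], [0.491, -0.0974, 0.0742]]
208 [[0.4907, -0.0903, 0.0773], [0.4892, -0.0926, 0.0744], [0.4896, -0.0944, 0.0765], [0.4881, -0.0968, 0.0737]]
214 [[0.488, -0.0898, 0.0773], [0.4865, -0.092, 0.0743], [0.486, -0.0937, 0.0741], [0.4851, -0.0963, 0.073]]
220 [[0.4794, -0.0873, 0.0616], [0.4803, -0.0906, 0.0653], [0.4793, -0.0923, 0.0637], [0.4786, -0.0952, 0.0634]]
226 [[0.4761, -0.0866, 0.061], [0.4766, -0.0898, 0.0637], [0.4765, -0.0918, 0.0644], [0.4755, -0.0945, 0.0633]]
232 [[0.473, -0.0859, 0.061], [0.4734, -0.0891, 0.0635], [0.4733, -0.0911, 0.064], [0.4722, -0.0939, 0.0629]]
238 [[0.47, -0.0853, 0.0615], [0.4701, -0.0884, 0.0631], [0.4698, -0.0904, 0.0634], [0.469, -0.0933, 0.0627]]
244 [[0.4663, -0.0845, 0.0607], [0.4674, -0.0879, 0.0642], [0.4674, -0.0899, 0.065], [0.4658, -0.0927, 0.063]]
250 [[0.463, -0.0838, 0.0606], [0.4637, -0.0871, 0.0631], [0.4634, -0.0891, 0.0635], [0.4625, -0.092, 0.0627]]
256 [[0.4594, -0.083, 0.0601], [0.4606, -0.0865, 0.0635], [0.4607, -0.0886, 0.0644], [0.4592, -0.0914, 0.0627]]
```

View pics/w3.png

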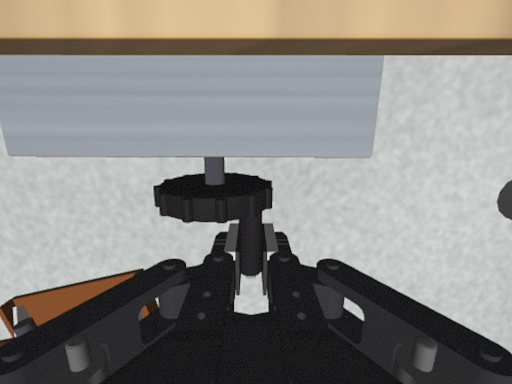

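The grip is now held: opening 11 mm, 29 N, with the pads at (232–272,240) on either side of it. Before turning I'll check the clearance to the brown jack.

```bash
python3 - <<'E'
from h import *
u=np.array([.9803,-.1977]); l=np.array([.1977,.9803])
z=np.load('w1.npz'); im,d,E=z['im'],z['d'],z['E']; c=camera_params('wrist'); P=pts(d,c,E)
m=np.zeros(d.shape,bool); m[180:310,90:225]=1; m&=(P[...,2]>.02)&(P[...,2]<.12)&(im[...,0]>im[...,2]+25)
Q=P[m]; print('brown long max',(Q[:,:2]@u).max(), 'lat range',np.percentile(Q[:,:2]@l,[1,99])); i=(Q[:,:2]@u).argmax(); print(Q[i]); 
for h in (.03,.06,.09): q=Q[Q[:,2]>h]; print(h,(q[:,:2]@u).max(),np.min(q[:,:2]@l))
im,d,c,E=snap('wrist'); P=pts(d,c,E); m=(d>0)&(d<.25)&(P[...,2]>.045)&(im.max(-1)<90); m[:215]=0; Q=P[m]; 
for a,b in((.045,.07),(.07,.1),(.1,.13),(.13,.17)):
  q=Q[(Q[:,2]>a)&(Q[:,2]<b)]; print(a,len(q),(q[:,:2]@u).min(),(q[:,:2]@u).max(),(q[:,:2]@l).min(),(q[:,:2]@l).max())
E
```

```text
brown long max 0.4248912761676174 lat range [0.06758492 0.18802772]
[0.43388651 0.00226439 0.09993429]
0.03 0.4248912761676174 0.06254918786866959
0.06 0.4248912761676174 0.06254918786866959
0.09 0.4248912761676174 0.06254918786866959
0.045 2407 0.4016383458537937 0.4904455259092968 -0.014984866832770349 0.15983806846745494
0.07 6603 0.45766025005223687 0.4976973669393741 -0.03894092880903045 0.04658293691880499
0.1 21832 0.4584845633963771 0.4872574775778668 -0.05928499605329263 0.06692334199863736
0.13 17908 0.46846821674913497 0.48992281122386055 -0.060216798289897504 0.06670732677516293
```

Emit:
carry_out([
  [[-0.1,-0.5,-7.2,0],[0.5,2.3,-6.9,0],[1.0,4.8,-5.4,0],[1.3,6.5,-3.2,0],[1.5,7.2,-0.4,0],[1.4,6.9,2.5,0],[1.1,5.5,5.0,0],[0.7,3.3,6.8,0]],
])

```text
t: 6.38
position: [0.4693, -0.0529, -0.0046]
tool_rot: [-3.141, 0.0, -0.198]
force: [3.0, -0.2, -4.3]
gripper_width: 0.122
grasp_force: 29.6
```

```bash
python3 - <<'E'
from h import *
s=bot.read_state(); print(s['position'],s['tool_rot'],s['gripper_width'],s['force'],s['grasp_force'])
im,d,c,E=snap('wrist','w4.png'); P=pts(d,c,E); q=P[...,2]; q=q[(q>.09)&(q<.117)&(im.min(-1)>100)&(im.max(-1)<190)]; print(np.median(q),len(q))
E
```

```text
[ 0.46925112 -0.0528994  -0.00457921] [-3.14052770e+00  3.33965668e-05 -1.97645291e-01] 0.12214498320219379 [ 3.01257063 -0.24722    -4.26287123] 29.561737775802612
0.10751200646529162 48345
```

View pics/w4.png

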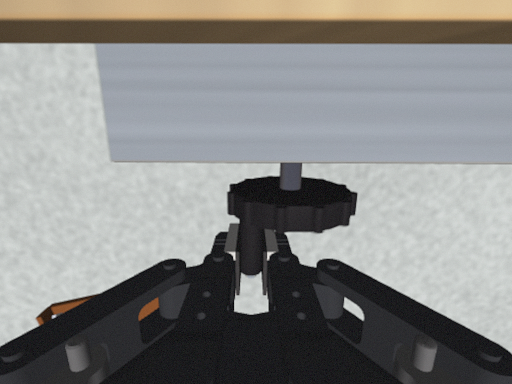

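The picture shows the knob half a turn on, with the grip now on the left at (250,240). The platform has risen 2.7 mm. I'll continue.

Emit:
carry_out([
  [[0.1,0.5,7.6,0],[-0.5,-2.3,7.2,0],[-1.0,-4.8,5.8,0],[-1.3,-6.5,3.5,0],[-1.5,-7.2,0.7,0],[-1.4,-6.9,-2.2,0],[-1.1,-5.5,-4.7,0],[-0.7,-3.3,-6.5,0]],
])

```text
t: 7.42
position: [0.462, -0.0894, 0.0065]
tool_rot: [-3.139, -0.0, -0.199]
force: [4.8, 11.5, -0.3]
gripper_width: 0.124
grasp_force: 30.5
```

Emit:
carry_out([
  [[-0.1,-0.5,-7.2,0],[0.5,2.3,-6.9,0],[1.0,4.8,-5.4,0],[1.3,6.5,-3.2,0],[1.5,7.2,-0.4,0],[1.4,6.9,2.5,0],[1.1,5.5,5.0,0],[0.7,3.3,6.8,0]],
])

```text
t: 8.43
position: [0.4693, -0.0529, -0.0019]
tool_rot: [-3.14, 0.0, -0.198]
force: [2.5, 0.6, -4.3]
gripper_width: 0.125
grasp_force: 30.1
```

Emit:
carry_out([
  [[0.1,0.5,7.6,0],[-0.5,-2.3,7.2,0],[-1.0,-4.8,5.8,0],[-1.3,-6.5,3.5,0],[-1.5,-7.2,0.7,0],[-1.4,-6.9,-2.2,0],[-1.1,-5.5,-4.7,0],[-0.7,-3.3,-6.5,0]],
])

```text
t: 9.43
position: [0.462, -0.0893, 0.0092]
tool_rot: [-3.139, -0.0, -0.199]
force: [5.0, 10.8, -0.4]
gripper_width: 0.126
grasp_force: 30.8
```

```bash
cat > plat.py <<'E'
from h import *
u=np.array([.9803,-.1977]); l=np.array([.1977,.9803])
s=bot.read_state(); print(s['position'],s['tool_rot'],s['gripper_width'],s['force'],s['grasp_force'])
im,d,c,E=snap('wrist'); P=pts(d,c,E); lo=P[...,:2]@u; la=P[...,:2]@l
a=P[...,2][(lo>.527)&(lo<.546)&(la>-.02)&(la<.06)&(P[...,2]>.09)&(P[...,2]<.124)]
b=P[...,2][(lo>.556)&(lo<.57)&(abs(la-.02)<.08)&(P[...,2]>.124)&(P[...,2]<.139)]
print('platform',np.median(a),len(a),'board',np.median(b) if len(b) else 0,len(b))
E
python3 plat.py
```

```text
[ 0.46202027 -0.0893101   0.00916426] [-3.13908084e+00 -3.11362085e-04 -1.99085839e-01] 0.1255912517179475 [ 4.96809188 10.84124752 -0.44370263] 30.758602023124695
platform 0.11490634105284107 21637 board 0.13158708792824733 2555
```

Emit:
carry_out([
  [[-0.1,-0.5,-7.2,0],[0.5,2.3,-6.9,0],[1.0,4.8,-5.4,0],[1.3,6.5,-3.2,0],[1.5,7.2,-0.4,0],[1.4,6.9,2.5,0],[1.1,5.5,5.0,0],[0.7,3.3,6.8,0]],
])

```text
t: 10.48
position: [0.4692, -0.0528, 0.0007]
tool_rot: [-3.14, 0.0, -0.198]
force: [2.0, 0.8, -5.0]
gripper_width: 0.127
grasp_force: 30.3
```

Emit:
carry_out([
  [[0.1,0.5,7.6,0],[-0.5,-2.3,7.2,0],[-1.0,-4.8,5.8,0],[0,0,0,0]],
])

```text
t: 10.98
position: [0.4676, -0.0616, 0.0215]
tool_rot: [3.141, -0.0, -0.199]
force: [-2.1, -0.3, 2.7]
gripper_width: 0.128
grasp_force: 30.9
```

```bash
python3 plat.py
```

```text
[ 0.46760763 -0.0616213   0.02152064] [ 3.14064111e+00 -2.80456741e-04 -1.98571038e-01] 0.12796886561875165 [-2.06744828 -0.32058563  2.67290145] 30.914779901504517
platform 0.1184371057208645 17308 board 0.13250587369072697 13949
```

The platform is touching, with the board lifted about 0.4 mm. I'll add one small step for margin, then release.

Emit:
carry_out([
  [[-1.3,-6.5,3.5,0],[0,0,0,0],[0,0,0,0]],
])

```text
t: 11.4
position: [0.4664, -0.0676, 0.0243]
tool_rot: [3.141, -0.0, -0.198]
force: [1.2, -1.4, -4.8]
gripper_width: 0.129
grasp_force: 30.2
```

Emit:
carry_out([
  [[0,0,0,0],[0,0,0,0],[0,0,0,0],[-2,0,20,0],[-5,0,40,0],[0,0,50,0],[0,0,50,0],[0,0,30,0]],
], fingers=0)

```text
t: 12.4
position: [0.4603, -0.0674, 0.2175]
tool_rot: [3.141, -0.004, -0.198]
force: [-0.8, 0.3, 0.0]
gripper_width: 0.5
grasp_force: 0.0
```

```bash
python3 plat.py; python3 - <<'E'
from m import *
im,d,c,E=snap('wrist'); P=pts(d,c,E)
# hoop floor: light disc? ring pixels z .139-.147 near hoop
m=(P[...,2]>.138)&(P[...,2]<.149)&(np.hypot(P[...,0]-.63,P[...,1]+.095)<.09); Q=P[m]; print(len(Q))
from scipy.optimize import least_squares
r=least_squares(lambda p:np.hypot(Q[:,0]-p[0],Q[:,1]-p[1])-.0615,[.63,-.095],loss='soft_l1',f_scale=.002); print('hoop',r.x,np.std(r.fun),Q[:,:2].max(0))
im,d,c,E=snap('top'); P=pts(d,c,E)
for o in weights(im,d,c,E):
    if 75<o[1]<130: print(*o)
m=(P[...,2]>.138)&(P[...,2]<.149)&(np.hypot(P[...,0]-.63,P[...,1]+.095)<.08); Q=P[m]
r=least_squares(lambda p:np.hypot(Q[:,0]-p[0],Q[:,1]-p[1])-.0615,[.63,-.095],loss='soft_l1',f_scale=.002); print('hoop top',r.x,np.std(r.fun),len(Q))
print(bot.read_state()['position'])
E
```

```text
[ 0.46031735 -0.06740802  0.21749565] [ 3.14080827 -0.00379597 -0.19772807] 0.49983509269430315 [-0.84612554  0.30602087  0.04601368] 0.0
platform 0.11862855005420414 1589 board 0.13277139911958308 2763
2428
hoop [ 0.62668817 -0.10116689] 0.002673040945643787 [ 0.63353086 -0.03558449]
[201. 130.] 93 [0.699 0.196 0.055] 0.075 [0.673  0.1882 0.0742] [136.  94.  99.]
[200. 142.] 108 [0.659 0.197 0.065] 0.075 [0.6566 0.1987 0.0703] [53. 54. 52.]
[172. 182.] 90 [0.54  0.282 0.038] 0.058 [0.5401 0.2828 0.0544] [114. 123. 125.]
[359. 184.] 98 [ 0.541 -0.288  0.039] 0.058 [ 0.5411 -0.2893  0.055 ] [109. 117. 120.]
[142. 187.] 93 [0.521 0.376 0.038] 0.058 [0.5207 0.3766 0.054 ] [113. 122. 123.]
[386. 193.] 103 [ 0.514 -0.368  0.039] 0.061 [ 0.5149 -0.3699  0.0556] [106. 114. 116.]
[168. 213.] 81 [0.444 0.289 0.053] 0.06 [0.4444 0.2904 0.0554] [115. 119. 113.]
[136. 222.] 95 [0.414 0.392 0.038] 0.061 [0.4127 0.3931 0.0555] [111. 120. 122.]
[106. 229.] 90 [0.392 0.477 0.052] 0.06 [0.3922 0.4782 0.055 ] [ 98. 101.  95.]
[369. 260.] 90 [ 0.313 -0.312  0.054] 0.06 [ 0.3126 -0.3135  0.0565] [ 98. 101.  96.]
hoop top [ 0.62682655 -0.10186253] 0.004889028435661623 439
[ 0.46051507 -0.06750256  0.21623729]
```

The jack is set: platform at 118.6 mm, board up 0.8 mm. Next I'll look straight down at the hoop to find its centre.

Emit:
carry_out([
  [[25,-5,8,0],[45,-9,8,0],[45,-9,8,0],[35,-8,0,0],[15,-3,0,0],[0,0,0,0],[0,0,0,0],[0,0,0,0]],
])

```text
t: 13.55
position: [0.6236, -0.1009, 0.2383]
tool_rot: [-3.142, 0.001, -0.198]
force: [0.0, 1.6, -0.5]
gripper_width: 0.501
grasp_force: 0.0
```

```bash
cat >> m.py <<'E'
from scipy.optimize import least_squares
def hoop(P,h0=(.627,-.1015)):
    m=(abs(P[...,2]-.1445)<.003)&(np.hypot(P[...,0]-h0[0],P[...,1]-h0[1])<.08); Q=P[m]
    r=least_squares(lambda p:np.hypot(Q[:,0]-p[0],Q[:,1]-p[1])-.0615,h0,loss='soft_l1',f_scale=.002); return r.x.round(4),np.std(r.fun).round(4),len(Q)
E
python3 - <<'E'
from m import *
print(bot.read_state()['position'])
im,d,c,E=snap('wrist','w5.png'); P=pts(d,c,E); print(hoop(P)); np.savez('w5.npz',im=im,d=d,E=E)
im,d,c,E=snap('top'); P=pts(d,c,E)
for o in weights(im,d,c,E):
    if 75<o[1]<130: print(o[0],o[1],o[4])
E
```

```text
[ 0.62364627 -0.1008538   0.23825808]
(array([ 0.6276, -0.101 ]), np.float64(0.0033), 3184)
[201. 129.] 89 [0.675  0.189  0.0732]
[200. 142.] 119 [0.6575 0.1991 0.0705]
[172. 182.] 90 [0.5401 0.2827 0.0547]
[142. 187.] 99 [0.521  0.3769 0.0538]
[386. 193.] 99 [ 0.5149 -0.3699  0.0554]
[168. 213.] 82 [0.4444 0.2902 0.0555]
[357. 219.] 97 [ 0.4345 -0.2818  0.056 ]
[136. 222.] 95 [0.4128 0.3929 0.055 ]
[106. 229.] 92 [0.3923 0.4785 0.0546]
[369. 260.] 94 [ 0.3126 -0.3135  0.0567]
```

View pics/w5.png

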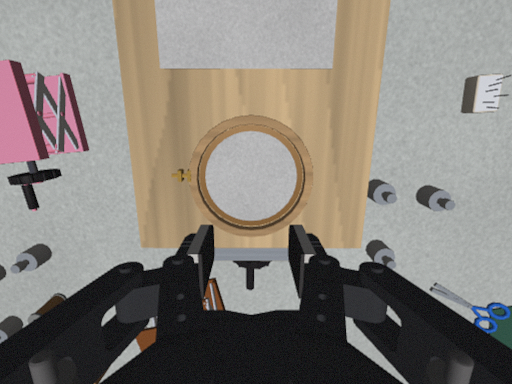

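The hoop is at (251,175), so its centre is near (0.6275, -0.101). Picking the nearest right-hand weight first.

Emit:
carry_out([
  [[-9,-20,0,-6],[-17,-38,-4,-9],[-20,-45,-20,-10],[-20,-45,-30,-10],[-12,-27,-30,-10],[-5,-12,-10,0],[0,0,0,0],[0,0,0,0]],
])

```text
t: 14.65
position: [0.5427, -0.2876, 0.1461]
tool_rot: [-3.14, -0.002, -0.98]
force: [0.6, -0.7, -0.2]
gripper_width: 0.501
grasp_force: 0.0
```

```bash
cat > w.py <<'E'
from m import *
import sys
x,y=map(float,sys.argv[1:3]); z0=float(sys.argv[3]) if len(sys.argv)>3 else 0
s=bot.read_state(); p=np.array(s['position']); print('TCP',p.round(4),'yaw deg',np.degrees(s['tool_rot'][2]).round(1),'j6',s['joint_pos'][5].round(2))
im,d,c,E=snap('wrist'); P=pts(d,c,E)
g=(np.hypot(P[...,0]-x,P[...,1]-y)<.06)
k=P[g&(P[...,2]>z0+.046)&(P[...,2]<z0+.062)]; b=P[g&(abs(P[...,2]-z0-.0335)<.004)]
k=k[np.hypot(*(k[:,:2]-np.median(k[:,:2],0)).T)<.012]
print('knob',k.mean(0).round(4),len(k),np.ptp(k[:,:2],axis=0).round(3)); 
if len(b)>20:
    cc,r=cv2.minEnclosingCircle((b[:,:2]*1000).astype(np.float32)); print('body',np.array(cc).round(1),round(r,1),len(b))
print('move mm',((np.r_[(k[:,:2].max(0)+k[:,:2].min(0))/2,z0]-p)*1000).round(1))
E
python3 w.py .541 -.2885
```

```text
TCP [ 0.5427 -0.2876  0.1461] yaw deg -56.2 j6 1.87
knob [ 0.5418 -0.2898  0.0551] 168 [0.014 0.014]
body [ 541.3 -289. ] 16.9 507
move mm [  -1.2   -1.6 -146.1]
```

Emit:
carry_out([
  [[-1,-2,-20,0],[0,0,-40,0],[0,0,-40,0],[0,0,-25,0],[0,0,-14,0],[0,0,-6,0],[0,0,0,0]],
])

```text
t: 15.58
position: [0.5407, -0.2902, -0.0003]
tool_rot: [-3.141, -0.001, -0.983]
force: [0.5, -0.0, -0.8]
gripper_width: 0.498
grasp_force: 0.0
```

Emit:
carry_out([
  [[0,0,0,0],[0,0,0,0],[0,0,0,0],[0,0,0,0]],
], fingers=1, squeeze=40)

```text
t: 16.08
position: [0.5413, -0.2907, 0.0005]
tool_rot: [-3.141, -0.002, -0.983]
force: [0.5, 0.7, 6.2]
gripper_width: 0.149
grasp_force: 39.3
```

Emit:
carry_out([
  [[0,0,15,0],[0,0,40,0],[0,0,50,0],[0,0,50,0],[0,0,40,0],[0,0,15,0],[0,0,0,0]],
])

```text
t: 16.95
position: [0.5403, -0.2902, 0.2096]
tool_rot: [-3.141, -0.001, -0.983]
force: [0.9, 0.7, -2.8]
gripper_width: 0.151
grasp_force: 39.4
```

```bash
python3 - <<'E'
from m import *
s=bot.read_state(); p=s['position']; print(p,s['force'],s['gripper_width'])
im,d,c,E=snap('wrist','w6.png'); P=pts(d,c,E)
z=P[...,2]; g=(np.hypot(P[...,0]-p[0],P[...,1]-p[1])<.035)
b=P[g&(z>p[2]+.026)&(z<p[2]+.038)]; print(len(b), b.mean(0) if len(b) else 0)
if len(b): cc,r=cv2.minEnclosingCircle((b[:,:2]*1000).astype(np.float32)); print(cc,r,np.percentile(b[:,2],[5,50,95]))
E
```

```text
[ 0.54033902 -0.29017084  0.20959344] [ 0.8584122   0.69897781 -2.79834739] 0.15070144164070762
917 [ 0.54483313 -0.29784689  0.24249714]
(541.2174682617188, -292.1564025878906) 16.385356903076172 [0.23734763 0.24305634 0.24437275]
```

View pics/w6.png

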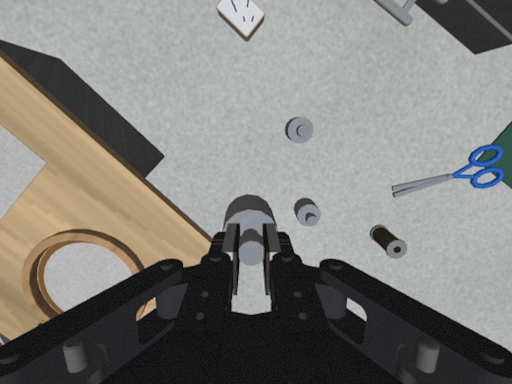

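The picture shows the weight held at (250,235), with two more weights at (299,130) and (308,213). I'll place this one in the middle.

Emit:
carry_out([
  [[6,13,5,0],[16,34,0,0],[21,46,0,0],[21,46,0,0],[14,31,0,0],[7,14,0,0],[2,5,0,0],[0,0,-10,0]],
])

```text
t: 18.0
position: [0.6277, -0.1019, 0.2046]
tool_rot: [-3.141, -0.001, -0.984]
force: [-0.3, -0.5, -2.4]
gripper_width: 0.154
grasp_force: 39.4
```

Emit:
carry_out([
  [[0,0,-25,0],[0,0,-25,0],[0,0,-10,0],[0,0,-5,0],[0,0,-3,0],[0,0,0,0]],
])

```text
t: 18.75
position: [0.6277, -0.1014, 0.137]
tool_rot: [-3.141, -0.001, -0.983]
force: [-0.3, -0.3, -2.2]
gripper_width: 0.154
grasp_force: 39.4
```

Emit:
carry_out([
  [[0,0,-2,0],[0,0,-1,0],[0,0,-1,0],[0,0,0,0]],
])

```text
t: 19.25
position: [0.6279, -0.1012, 0.1332]
tool_rot: [-3.141, -0.001, -0.983]
force: [-0.1, 0.7, 2.8]
gripper_width: 0.154
grasp_force: 39.8
```

Emit:
carry_out([
  [[0,0,0,0],[0,0,0,0],[0,0,0,0],[0,0,20,0],[0,0,40,0],[-10,-20,10,0],[-20,-50,0,0],[-15,-45,0,0]],
], fingers=0.3)

```text
t: 20.25
position: [0.5813, -0.218, 0.2032]
tool_rot: [3.142, -0.001, -0.983]
force: [-0.5, -0.1, -0.1]
gripper_width: 0.351
grasp_force: 0.0
```

```bash
python3 - <<'E'
from m import *
print(bot.read_state()['position'])
im,d,c,E=snap('wrist','w7.png'); P=pts(d,c,E); print(hoop(P))
z0=.1325; g=np.hypot(P[...,0]-.6275,P[...,1]+.1013)<.06
for z,h in ((.1885,.006),(.166,.003)):
    b=P[g&(abs(P[...,2]-z)<h)]; print(len(b), cv2.minEnclosingCircle((b[:,:2]*1000).astype(np.float32)),np.median(b[:,2])) if len(b) else 0
im,d,c,E=snap('top'); P=pts(d,c,E)
for o in weights(im,d,c,E):
    if 75<o[1]<130: print(o[0],o[1],o[4])
E
```

```text
[ 0.58132943 -0.21797215  0.20317247]
(array([ 0.6263, -0.1022]), np.float64(0.0112), 1965)
138 ((635.9764404296875, -105.90315246582031), 12.731954574584961) 0.1661884233015225
[172. 182.] 91 [0.5401 0.2828 0.0541]
[142. 187.] 95 [0.5213 0.3771 0.054 ]
[444. 197.] 82 [ 0.5043 -0.5385  0.0496]
[386. 193.] 101 [ 0.5146 -0.3699  0.0557]
[168. 213.] 82 [0.4444 0.2903 0.0551]
[136. 222.] 95 [0.4128 0.3929 0.0548]
[106. 229.] 92 [0.3922 0.4783 0.0547]
[247. 262.] 91 [0.2965 0.0491 0.0698]
```

View pics/w7.png

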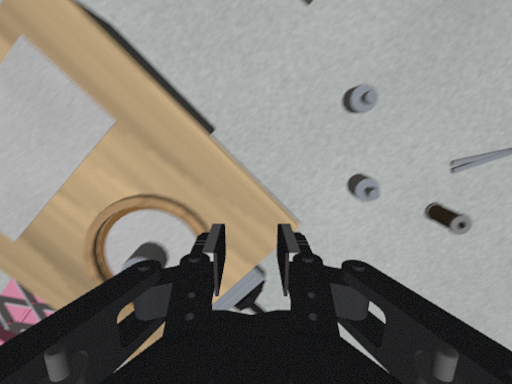

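The weight stands upright in the middle of the hoop, seen at (145,258). On to the second weight.

Emit:
carry_out([
  [[-10,-25,-8,0],[-20,-45,-15,0],[-20,-45,-15,0],[-12,-27,-12,0],[-5,-10,-7,0],[0,0,0,0]],
], fingers=0)

```text
t: 21.1
position: [0.5149, -0.3679, 0.145]
tool_rot: [-3.141, 0.001, -0.984]
force: [-1.0, 0.6, -0.2]
gripper_width: 0.501
grasp_force: 0.0
```

```bash
python3 w.py .5146 -.3699
```

```text
TCP [ 0.5149 -0.3679  0.145 ] yaw deg -56.4 j6 1.75
knob [ 0.5153 -0.371   0.055 ] 174 [0.015 0.014]
body [ 514.6 -370.3] 17.0 511
move mm [  -0.2   -2.5 -145. ]
```

Emit:
carry_out([
  [[0,-2,-20,0],[0,0,-40,0],[0,0,-40,0],[0,0,-24,0],[0,0,-13,0],[0,0,-6,0],[0,0,0,0]],
])

```text
t: 22.02
position: [0.5158, -0.3701, 0.0027]
tool_rot: [-3.141, -0.001, -0.983]
force: [-0.5, -0.2, -0.4]
gripper_width: 0.503
grasp_force: 0.0
```

Emit:
carry_out([
  [[0,0,0,0],[0,0,0,0],[0,0,0,0],[0,0,0,0],[0,0,15,0],[0,0,45,0],[0,0,55,0],[0,0,55,0]],
], fingers=1)

```text
t: 23.02
position: [0.5147, -0.3696, 0.1739]
tool_rot: [3.141, 0.001, -0.984]
force: [1.0, -0.1, -1.0]
gripper_width: 0.148
grasp_force: 39.3
```

Emit:
carry_out([
  [[10,18,30,0],[22,39,8,0],[28,50,0,0],[28,50,0,0],[24,43,0,0],[14,25,0,0],[7,12,0,0],[0,0,0,0]],
])

```text
t: 24.02
position: [0.6482, -0.1328, 0.2103]
tool_rot: [3.141, 0.0, -0.982]
force: [-0.1, -1.2, -2.5]
gripper_width: 0.149
grasp_force: 39.4
```

Emit:
carry_out([
  [[0,0,-20,0],[0,0,-30,0],[0,0,-15,0],[0,0,-5,0],[0,0,-3,0],[0,0,-2,0],[0,0,0,0]],
])

```text
t: 24.9
position: [0.649, -0.1333, 0.1364]
tool_rot: [-3.141, -0.001, -0.983]
force: [-0.2, -0.1, -0.9]
gripper_width: 0.152
grasp_force: 39.5
```

Emit:
carry_out([
  [[0,0,-1,0],[0,0,0,0],[0,0,0,0],[0,0,20,0],[0,0,45,0],[-10,-7,15,0],[-30,-20,0,9],[-42,-28,0,9]],
], fingers=0.4)

```text
t: 25.9
position: [0.5657, -0.1885, 0.2152]
tool_rot: [-3.142, -0.001, -0.663]
force: [0.7, -0.6, -0.5]
gripper_width: 0.302
grasp_force: 0.0
```

Emit:
carry_out([
  [[-45,-32,-10,9],[-42,-30,-20,9],[-28,-20,-20,9],[-12,-8,-15,9],[-5,-3,-5,0],[0,0,0,0],[0,0,0,0]],
], fingers=0)

```text
t: 26.78
position: [0.4353, -0.2812, 0.1453]
tool_rot: [3.141, -0.001, -0.042]
force: [0.5, 0.7, 0.9]
gripper_width: 0.503
grasp_force: 0.0
```

```bash
python3 w.py .4345 -.2818
```

```text
TCP [ 0.4353 -0.2812  0.1453] yaw deg -2.4 j6 0.81
knob [ 0.4356 -0.281   0.0552] 170 [0.014 0.014]
body [ 434.6 -281.3] 16.9 507
move mm [  -0.5    0.3 -145.3]
```

Emit:
carry_out([
  [[0,0,-20,0],[0,0,-40,0],[0,0,-40,0],[0,0,-24,0],[0,0,-13,0],[0,0,-6,0],[0,0,0,0]],
])

```text
t: 27.7
position: [0.4349, -0.2814, 0.0019]
tool_rot: [3.141, -0.001, -0.041]
force: [0.2, -0.2, 0.3]
gripper_width: 0.498
grasp_force: 0.0
```

Emit:
carry_out([
  [[0,0,0,0],[0,0,0,0],[0,0,0,0],[0,0,0,0],[0,0,15,0],[0,0,45,0],[0,0,55,0],[0,0,55,0]],
], fingers=1)

```text
t: 28.7
position: [0.4339, -0.2806, 0.1734]
tool_rot: [-3.141, 0.0, -0.041]
force: [0.3, -0.3, -3.2]
gripper_width: 0.152
grasp_force: 39.4
```

Emit:
carry_out([
  [[10,9,30,7],[25,22,8,9],[36,32,0,10],[38,34,0,10],[34,30,0,10],[18,16,0,8],[8,7,0,0],[0,0,0,0]],
])

```text
t: 29.7
position: [0.6031, -0.131, 0.2094]
tool_rot: [-3.141, 0.0, 0.9]
force: [-0.7, -0.4, -2.2]
gripper_width: 0.153
grasp_force: 39.4
```

```bash
python3 - <<'E'
from m import *
print(bot.read_state()['position'])
im,d,c,E=snap('wrist','w8.png'); P=pts(d,c,E); print(hoop(P))
m=(abs(P[...,2]-.1895)<.004)&(np.hypot(P[...,0]-.6275,P[...,1]+.1013)<.055); n,l=cv2.connectedComponents(m.astype(np.uint8))
for i in range(1,n):
    q=P[l==i]
    if len(q)>25: print('knob',len(q),((q.max(0)+q.min(0))/2).round(4),np.ptp(q,axis=0).round(3))
im,d,c,E=snap('top'); P=pts(d,c,E)
for o in weights(im,d,c,E):
    if 75<o[1]<130: print(o[0],o[1],o[4])
E
```

```text
[ 0.60309663 -0.13098674  0.20938064]
(array([ 0.6267, -0.1007]), np.float64(0.005), 3908)
knob 296 [ 0.627  -0.0989  0.188 ] [0.014 0.014 0.004]
knob 284 [ 0.6473 -0.132   0.1881] [0.014 0.015 0.005]
[201. 129.] 88 [0.7001 0.1959 0.0536]
[200. 142.] 115 [0.6574 0.1985 0.0704]
[172. 181.] 90 [0.5402 0.2829 0.0538]
[142. 187.] 95 [0.521  0.3769 0.0539]
[168. 213.] 81 [0.4444 0.2905 0.0553]
[136. 222.] 95 [0.4127 0.3927 0.0544]
[106. 229.] 91 [0.3923 0.4781 0.0554]
[369. 260.] 94 [ 0.3125 -0.3134  0.0566]
[246. 265.] 118 [0.2858 0.0514 0.0714]
```

View pics/w8.png

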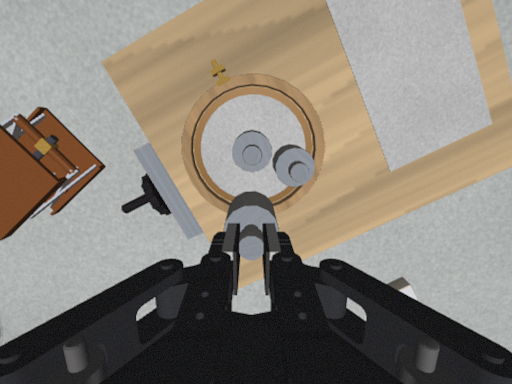

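Both placed weights are upright: the middle one at (252,150) and the ring one at (294,165). The third is held at (250,225). Now lowering it.

Emit:
carry_out([
  [[0,0,-20,0],[0,0,-30,0],[0,0,-15,0],[0,0,-5,0],[0,0,-3,0],[0,0,-2,0],[0,0,0,0]],
])

```text
t: 30.68
position: [0.604, -0.1313, 0.1353]
tool_rot: [3.14, -0.0, 0.902]
force: [0.1, 0.2, -1.9]
gripper_width: 0.152
grasp_force: 39.6
```

Emit:
carry_out([
  [[0,0,-1,0],[0,0,0,0],[0,0,0,0],[0,0,20,0],[0,0,45,0],[-2,10,15,0],[-6,35,0,-6],[-8,55,0,-6]],
], fingers=0.4)

```text
t: 31.68
position: [0.5874, -0.031, 0.2142]
tool_rot: [3.141, -0.001, 0.686]
force: [0.3, 0.2, 0.4]
gripper_width: 0.303
grasp_force: 0.0
```

Emit:
carry_out([
  [[-9,58,0,-6],[-9,58,0,-6],[-9,58,-10,-6],[-9,58,-20,-6],[-6,45,-20,0],[-4,25,-15,0],[-2,12,-5,0],[0,0,0,0]],
], fingers=0)

```text
t: 32.67
position: [0.5391, 0.2832, 0.1436]
tool_rot: [3.141, 0.0, 0.274]
force: [0.8, 0.0, -0.2]
gripper_width: 0.499
grasp_force: 0.0
```

```bash
python3 w.py .5402 .2829
```

```text
TCP [0.5391 0.2832 0.1436] yaw deg 15.7 j6 1.59
knob [0.5415 0.2862 0.0549] 176 [0.015 0.015]
body [540.6 286. ] 16.9 518
move mm [   1.6    2.8 -143.6]
```

Emit:
carry_out([
  [[2,3,-20,0],[0,0,-40,0],[0,0,-40,0],[0,0,-23,0],[0,0,-12,0],[0,0,-6,0],[0,0,0,0]],
])

```text
t: 33.6
position: [0.5419, 0.2858, 0.0027]
tool_rot: [-3.142, -0.001, 0.273]
force: [0.2, -0.5, -0.0]
gripper_width: 0.503
grasp_force: 0.0
```

Emit:
carry_out([
  [[0,0,0,0],[0,0,0,0],[0,0,0,0],[0,0,0,0],[0,0,15,0],[0,0,45,0],[0,0,55,0],[0,0,55,0]],
], fingers=1)

```text
t: 34.6
position: [0.5405, 0.2858, 0.174]
tool_rot: [-3.141, 0.001, 0.273]
force: [-0.0, 0.3, -2.5]
gripper_width: 0.148
grasp_force: 39.1
```

Emit:
carry_out([
  [[5,-15,30,0],[12,-37,8,0],[18,-55,0,0],[18,-57,0,0],[18,-57,0,0],[18,-57,0,0],[16,-48,0,0],[10,-30,0,0]],
])

```text
t: 35.6
position: [0.6562, -0.0726, 0.2103]
tool_rot: [-3.141, 0.001, 0.271]
force: [0.6, 0.1, -2.1]
gripper_width: 0.151
grasp_force: 39.2
```

Emit:
carry_out([
  [[5,-15,0,0],[2,-6,0,0],[0,0,0,0],[0,0,0,0]],
])

```text
t: 36.1
position: [0.6632, -0.0897, 0.2105]
tool_rot: [-3.141, 0.0, 0.275]
force: [-0.6, -0.1, -2.1]
gripper_width: 0.15
grasp_force: 39.2
```

```bash
cat > k.py <<'E'
from m import *
s=bot.read_state(); print('TCP',s['position'],s['tool_rot'][2])
im,d,c,E=snap('wrist','last.png'); P=pts(d,c,E)
m=(abs(P[...,2]-.1895)<.004)&(np.hypot(P[...,0]-.6275,P[...,1]+.1013)<.055); n,l=cv2.connectedComponents(m.astype(np.uint8))
for i in range(1,n):
    q=P[l==i]
    if len(q)>25: print('knob',len(q),((q.max(0)+q.min(0))/2).round(4),np.ptp(q,axis=0).round(3))
m=(abs(P[...,2]-.1445)<.0015)&(abs(np.hypot(P[...,0]-.627,P[...,1]+.101)-.0615)<.012); Q=P[m]; (cx,cy),a,_=cv2.fitEllipse((Q[:,:2]*1000).astype(np.float32)); print('hoop',cx,cy,a,len(Q))
im,d,c,E=snap('top'); P=pts(d,c,E)
for o in weights(im,d,c,E):
    if 75<o[1]<130 and o[4][1]>.25: print(o[0],o[1],o[4])
E
python3 k.py
```

```text
TCP [ 0.66320292 -0.08966515  0.21051617] 0.2747419463020171
knob 237 [ 0.648  -0.1318  0.1879] [0.014 0.014 0.004]
hoop 627.56298828125 -100.7393569946289 (122.19819641113281, 123.26947021484375) 2443
[142. 187.] 98 [0.5209 0.3765 0.0539]
[168. 213.] 82 [0.4444 0.2902 0.0554]
[136. 222.] 93 [0.4125 0.3931 0.0546]
[106. 229.] 93 [0.3923 0.478  0.0554]
```

Emit:
carry_out([
  [[0,-1,-20,0],[0,0,-30,0],[0,0,-15,0],[0,0,-5,0],[0,0,-3,0],[0,0,-2,0],[0,0,0,0]],
])

```text
t: 37.08
position: [0.6639, -0.0923, 0.1363]
tool_rot: [3.141, -0.001, 0.273]
force: [0.2, -0.7, -2.2]
gripper_width: 0.146
grasp_force: 39.4
```

Emit:
carry_out([
  [[0,0,-1,0],[0,0,0,0],[0,0,0,0],[0,0,20,0],[0,0,45,0],[-3,10,15,0],[-10,35,0,-6],[-17,55,0,-6]],
], fingers=0.4)

```text
t: 38.08
position: [0.6334, 0.0079, 0.2152]
tool_rot: [3.141, -0.001, 0.058]
force: [1.0, 1.8, 0.0]
gripper_width: 0.299
grasp_force: 0.0
```

Emit:
carry_out([
  [[-18,58,0,-6],[-18,58,0,-6],[-18,58,0,-6],[-18,58,-10,-6],[-17,55,-20,0],[-14,46,-20,0],[-7,25,-15,0],[-3,11,-5,0]],
], fingers=0)

```text
t: 39.08
position: [0.5187, 0.3783, 0.1436]
tool_rot: [3.14, 0.001, -0.353]
force: [0.4, 0.1, -0.1]
gripper_width: 0.499
grasp_force: 0.0
```

Emit:
carry_out([
  [[0,0,0,0],[0,0,0,0]],
])

```text
t: 39.33
position: [0.5214, 0.3761, 0.1454]
tool_rot: [-3.141, -0.001, -0.356]
force: [-0.5, 0.1, 0.7]
gripper_width: 0.5
grasp_force: 0.0
```

```bash
python3 w.py .521 .3768
```

```text
TCP [0.5214 0.3761 0.1454] yaw deg -20.4 j6 2.37
knob [0.5225 0.3792 0.0552] 168 [0.015 0.014]
body [521.6 379.6] 16.8 515
move mm [   0.6    3.4 -145.4]
```

Emit:
carry_out([
  [[1,3,-20,0],[0,0,-40,0],[0,0,-40,0],[0,0,-24,0],[0,0,-13,0],[0,0,-6,0],[0,0,0,0]],
])

```text
t: 40.25
position: [0.5217, 0.3799, 0.0017]
tool_rot: [-3.141, -0.0, -0.355]
force: [-1.0, -0.4, -0.0]
gripper_width: 0.5
grasp_force: 0.0
```

Emit:
carry_out([
  [[0,0,0,0],[0,0,0,0],[0,0,0,0],[0,0,0,0],[0,0,15,0],[0,0,45,0],[0,0,55,0],[0,0,55,0]],
], fingers=1)

```text
t: 41.25
position: [0.5207, 0.3797, 0.173]
tool_rot: [3.141, 0.001, -0.355]
force: [1.0, 0.0, -2.6]
gripper_width: 0.148
grasp_force: 39.3
```

Emit:
carry_out([
  [[2,-15,30,0],[5,-37,8,0],[8,-55,0,0],[9,-58,0,0],[9,-58,0,0],[9,-58,0,0],[9,-58,0,0],[8,-55,0,0]],
])

```text
t: 42.25
position: [0.58, -0.0159, 0.2097]
tool_rot: [-3.141, 0.0, -0.355]
force: [1.4, -0.0, -2.5]
gripper_width: 0.15
grasp_force: 39.4
```

Emit:
carry_out([
  [[6,-40,0,0],[3,-22,0,0],[2,-11,0,0],[0,0,0,0],[0,0,0,0]],
])

```text
t: 42.88
position: [0.5913, -0.0856, 0.2094]
tool_rot: [-3.141, 0.0, -0.354]
force: [-0.1, 0.6, -3.7]
gripper_width: 0.152
grasp_force: 39.4
```

```bash
python3 k.py
```

```text
TCP [ 0.59127186 -0.08562834  0.20938611] -0.35358845718905263
knob 334 [ 0.6623 -0.0927  0.188 ] [0.015 0.014 0.005]
knob 329 [ 0.6476 -0.1325  0.188 ] [0.014 0.015 0.005]
knob 297 [ 0.6273 -0.0992  0.1879] [0.015 0.015 0.005]
knob 287 [ 0.6032 -0.13    0.1881] [0.015 0.014 0.004]
hoop 627.26318359375 -101.24146270751953 (122.08495330810547, 123.58106994628906) 3452
[168. 213.] 82 [0.4444 0.2902 0.0555]
[136. 222.] 95 [0.4127 0.3928 0.0541]
[106. 229.] 92 [0.3923 0.4783 0.0551]
```

Emit:
carry_out([
  [[1,-2,-20,0],[0,0,-30,0],[0,0,-15,0],[0,0,-5,0],[0,0,-3,0],[0,0,-2,0],[0,0,0,0]],
])

```text
t: 43.85
position: [0.5931, -0.0895, 0.1354]
tool_rot: [3.142, -0.002, -0.355]
force: [0.6, 0.3, -1.1]
gripper_width: 0.149
grasp_force: 39.6
```

Emit:
carry_out([
  [[0,0,-1,0],[0,0,0,0],[0,0,0,0],[0,0,20,0],[0,0,45,0],[-4,10,15,0],[-13,35,0,9],[-20,52,0,9]],
], fingers=0.4)

```text
t: 44.85
position: [0.5552, 0.0082, 0.2142]
tool_rot: [3.141, -0.001, -0.038]
force: [0.6, 0.5, 0.2]
gripper_width: 0.299
grasp_force: 0.0
```

Emit:
carry_out([
  [[-22,58,0,9],[-22,58,0,9],[-22,58,0,9],[-22,58,-10,9],[-22,58,-20,0],[-18,48,-20,0],[-10,28,-15,0],[-5,13,-5,0]],
], fingers=0)

```text
t: 45.85
position: [0.4116, 0.3853, 0.1436]
tool_rot: [-3.141, 0.002, 0.59]
force: [0.4, -0.3, -0.7]
gripper_width: 0.496
grasp_force: 0.0
```

Emit:
carry_out([
  [[0,3,0,0],[0,0,0,0],[0,0,0,0]],
])

```text
t: 46.22
position: [0.4144, 0.3865, 0.1451]
tool_rot: [3.141, -0.001, 0.586]
force: [-0.7, 0.2, -0.3]
gripper_width: 0.498
grasp_force: 0.0
```

```bash
python3 w.py .4127 .393
```

```text
TCP [0.4144 0.3865 0.1451] yaw deg 33.6 j6 1.53
knob [0.4135 0.3968 0.055 ] 170 [0.014 0.014]
body [412.6 396.4] 16.9 520
move mm [  -1.5   10.1 -145.1]
```

Emit:
carry_out([
  [[-1,10,-20,0],[0,0,-40,0],[0,0,-40,0],[0,0,-24,0],[0,0,-13,0],[0,0,-6,0],[0,0,0,0]],
])

```text
t: 47.15
position: [0.4127, 0.3974, 0.0015]
tool_rot: [-3.142, -0.0, 0.587]
force: [0.3, 0.1, 0.6]
gripper_width: 0.503
grasp_force: 0.0
```

Emit:
carry_out([
  [[0,0,0,0],[0,0,0,0],[0,0,0,0],[0,0,0,0],[0,0,15,0],[0,0,45,0],[0,0,55,0],[0,0,55,0]],
], fingers=1)

```text
t: 48.15
position: [0.4115, 0.3968, 0.1728]
tool_rot: [-3.141, 0.001, 0.588]
force: [0.9, 0.6, -2.1]
gripper_width: 0.154
grasp_force: 39.1
```

Emit:
carry_out([
  [[7,-15,30,0],[16,-34,8,9],[23,-49,0,9],[25,-53,0,9],[25,-53,0,9],[25,-53,0,9],[25,-53,0,9],[25,-53,0,0]],
])

```text
t: 49.15
position: [0.5833, 0.0327, 0.2094]
tool_rot: [-3.141, -0.001, 1.532]
force: [0.3, 0.8, -3.1]
gripper_width: 0.153
grasp_force: 39.2
```

Emit:
carry_out([
  [[23,-48,0,0],[13,-28,0,0],[7,-14,0,0],[2,-5,0,0],[0,0,0,0],[0,0,0,0]],
])

```text
t: 49.9
position: [0.6281, -0.0595, 0.2094]
tool_rot: [-3.141, -0.0, 1.531]
force: [-1.4, -0.6, -2.9]
gripper_width: 0.151
grasp_force: 39.3
```

```bash
python3 k.py
```

```text
TCP [ 0.62806512 -0.05945004  0.20937584] 1.5313316061875841
knob 111 [ 0.5898 -0.0887  0.1879] [0.01  0.014 0.004]
knob 193 [ 0.6627 -0.0919  0.188 ] [0.013 0.014 0.005]
hoop 626.2871704101562 -100.39793395996094 (122.2814712524414, 123.33901977539062) 2330
[168. 213.] 81 [0.4444 0.2902 0.0556]
[106. 229.] 91 [0.3924 0.4781 0.0554]
```

Emit:
carry_out([
  [[0,-2,-20,0],[0,0,-30,0],[0,0,-15,0],[0,0,-3,0],[0,0,0,0]],
])

```text
t: 50.62
position: [0.6288, -0.0629, 0.1417]
tool_rot: [3.141, 0.0, 1.53]
force: [-0.1, 0.3, -2.1]
gripper_width: 0.153
grasp_force: 39.2
```

Emit:
carry_out([
  [[0,0,-4,0],[0,0,-3,0],[0,0,0,0],[0,0,0,0]],
])

```text
t: 51.12
position: [0.629, -0.0629, 0.135]
tool_rot: [3.14, 0.0, 1.53]
force: [-0.1, 0.1, 0.1]
gripper_width: 0.15
grasp_force: 39.5
```

Emit:
carry_out([
  [[0,0,0,0],[0,0,0,0],[0,0,0,0],[0,0,15,0],[0,0,45,0],[0,0,50,0],[-30,0,30,0],[-30,0,30,0]],
], fingers=0.4)

```text
t: 52.12
position: [0.5679, -0.0629, 0.3068]
tool_rot: [3.14, 0.001, 1.53]
force: [-0.2, -0.1, -0.1]
gripper_width: 0.299
grasp_force: 0.0
```

Emit:
carry_out([
  [[-25,0,0,0],[-25,0,0,0],[0,0,0,0],[0,0,0,0],[0,0,0,0]],
])

```text
t: 52.75
position: [0.519, -0.0629, 0.3044]
tool_rot: [3.141, -0.0, 1.53]
force: [-0.8, -0.5, -0.1]
gripper_width: 0.301
grasp_force: 0.0
```

```bash
python3 k.py; python3 plat.py; python3 - <<'E'
from m import *
im,d,c,E=snap('top'); P=pts(d,c,E)
for o in weights(im,d,c,E):
    if 60<o[1]<130 : print(o[0],o[1],o[4])
E
```

```text
TCP [ 0.5190355  -0.06286105  0.30435481] 1.5299850988066663
knob 134 [ 0.6275 -0.0619  0.1877] [0.014 0.014 0.004]
knob 124 [ 0.5918 -0.0891  0.1879] [0.014 0.015 0.004]
knob 125 [ 0.6615 -0.0919  0.1879] [0.015 0.015 0.005]
knob 125 [ 0.6259 -0.0983  0.1881] [0.015 0.014 0.005]
knob 117 [ 0.602  -0.1293  0.1878] [0.013 0.014 0.004]
knob 115 [ 0.6462 -0.1311  0.1877] [0.014 0.014 0.004]
hoop 626.0687255859375 -100.51773071289062 (123.08284759521484, 123.32144927978516) 1479
[168. 213.] 82 [0.4444 0.2902 0.0554]
[106. 229.] 94 [0.3922 0.4781 0.0552]
[ 0.51883575 -0.06280407  0.30405432] [-3.14112200e+00 -2.12341081e-04  1.53006654e+00] 0.29683967869988914 [ 0.67527254  0.66189545 -0.1483572 ] 0.0
platform 0.11846047795984585 734 board 0.13252254005200592 1055
[201. 130.] 91 [0.6738 0.1929 0.0741]
[200. 142.] 116 [0.6563 0.1988 0.0707]
[168. 213.] 82 [0.4444 0.2902 0.0556]
[106. 229.] 90 [0.3923 0.478  0.0555]
[189. 249.] 66 [0.3408 0.2276 0.0684]
[369. 260.] 91 [ 0.3125 -0.3135  0.0563]
```

View pics/last.png

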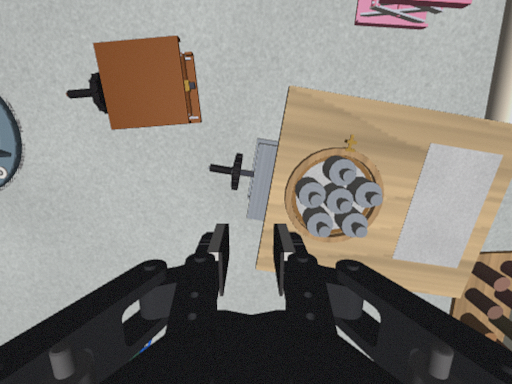

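All six weights stand upright in the hoop around the middle one at (340,201). Their knobs are level at 188 mm, the platform is against the board, and no other weights are left on the table. Handing in.

```bash
python3 -c "
from station import bot
print(bot.finish_job())"
```

```text
the job is handed in; nothing more can be done
None
```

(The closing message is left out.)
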